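# Fill the empty nests of a bottle leak tester and close its sealing bar

## Task

Get the leak tester ready for its next run: two of its three black nests are empty, so set the two white bottles that stand on the worktop upright and fully home in those, one in each, without dropping them, and leave the bottle that is already loaded where it is. Then swing the sealing bar down by its red handle until it is fully closed over the bottle mouths, and let go. Do not disturb the lying bottle, the caliper and the parts box.

Things in the scene. Friction and masses are not known exactly. Their poses are not given: they have to be found in the camera images.
- bottle_1_mid (a point): White bottle, 57 mm thick, 104 broad, 110 tall, 34 g; at first in a nest or on the worktop. Lens-shaped from above (28 mm thick at its narrow ends), sides upright to 82 mm above its underside, then sloping in to a neck 24 mm wide. Point: its centre, 55 mm above the underside; z to the mouth, y along the 104 mm breadth, x through the 57 mm thickness (half round it is the same).
- bottle_2_mid (a point): White bottle, 57 mm thick, 104 broad, 110 tall, 34 g; at first in a nest or on the worktop. Lens-shaped from above (28 mm thick at its narrow ends), sides upright to 82 mm above its underside, then sloping in to a neck 24 mm wide. Point: its centre, 55 mm above the underside; z to the mouth, y along the 104 mm breadth, x through the 57 mm thickness (half round it is the same).
- bottle_3_mid (a point): White bottle, 57 mm thick, 104 broad, 110 tall, 34 g; at first in a nest or on the worktop. Lens-shaped from above (28 mm thick at its narrow ends), sides upright to 82 mm above its underside, then sloping in to a neck 24 mm wide. Point: its centre, 55 mm above the underside; z to the mouth, y along the 104 mm breadth, x through the 57 mm thickness (half round it is the same).
- nest_1_seat (a point): Middle of the pocket floor of one of 3 equal black nest blocks (126 x 73 mm, top 24 mm above this point) in a row, 86 mm apart, order varies; floor 18 mm above the worktop. Lens-shaped pocket, 2 mm play round a bottle, top 10 mm flared by 4 mm. x along its 108 mm length, away from the robot to the hinge; y along the row; z up. A seated bottle stands on this floor, breadth along x.
- nest_2_seat (a point): Middle of the pocket floor of one of 3 equal black nest blocks (126 x 73 mm, top 24 mm above this point) in a row, 86 mm apart, order varies; floor 18 mm above the worktop. Lens-shaped pocket, 2 mm play round a bottle, top 10 mm flared by 4 mm. x along its 108 mm length, away from the robot to the hinge; y along the row; z up. A seated bottle stands on this floor, breadth along x.
- nest_3_seat (a point): Middle of the pocket floor of one of 3 equal black nest blocks (126 x 73 mm, top 24 mm above this point) in a row, 86 mm apart, order varies; floor 18 mm above the worktop. Lens-shaped pocket, 2 mm play round a bottle, top 10 mm flared by 4 mm. x along its 108 mm length, away from the robot to the hinge; y along the row; z up. A seated bottle stands on this floor, breadth along x.
- bar (a joint): Sealing bar: aluminium cross bar, 216 mm long, with 3 rubber pads, on two side arms hinged behind the nests, parallel to the row. Angle in rad: 0 fully closed (level, pads on the mouths), 1.95 stop when open; starts at 1.5 to 1.75. Stiff hinge (0.35 N m): it stays where it is left and takes about 5 N at the handle. A bottle not fully down in its nest stops it from closing.
- bar_hinge (a point): Middle of the bar's hinge line, 137 mm above the worktop and 76 mm behind the row of nest centres (fixed). y runs along the hinge line, x horizontally away from the nests.
- bar_handle (a point): Middle of the bar's handle: red round rod, 12 mm thick, 70 mm long, parallel to the hinge line and 125 mm from it, on two 10 mm struts, 28 mm free between rod and bar; 43 mm right of the bar's middle seen from the robot. It moves with the bar: closed it lies in front of the bar, 160 mm above the worktop; open it stands above or a little behind the hinge, about 260 mm up. y along the rod.
- press_head_corner (a point): Lower front right corner of the big blue press head (fixed), 455 mm above the worktop. The head fills the space above and beyond it: 390 mm back (+x) and 350 mm to the left (+y), with a round flange under it down to 300 mm, 50 mm or more inside these edges. Keep the wrist and forearm in front of it or to its right.
- lying_bottle: A white bottle like the others that lies on its side on the worktop, 128 x 132 x 57 mm, loose; origin under its centre. Bystander.
- caliper: A steel vernier caliper, 202 mm long, loose on the worktop; origin under its centre. Bystander.
- parts_box: A small blue-grey parts box, 110 x 155 x 38 mm, loose on the worktop behind the test station; origin under its centre. Bystander.

How it is judged:
On the way, in this order (a step that is already met when the one before it is completed fails the run):
1. a bottle is seated in each of the three nests (((horizontal distance between bottle_1_mid and nest_1_seat below 0.008 m and z of bottle_1_mid in the frame of nest_1_seat between 0.048 and 0.06 m and angle between bottle_1_mid's own z axis and vertical below 0.08 rad and angle between the y axis of bottle_1_mid and the x axis of nest_1_seat, either way round below 0.15 rad) or (horizontal distance between bottle_2_mid and nest_1_seat below 0.008 m and z of bottle_2_mid in the frame of nest_1_seat between 0.048 and 0.06 m and angle between bottle_2_mid's own z axis and vertical below 0.08 rad and angle between the y axis of bottle_2_mid and the x axis of nest_1_seat, either way round below 0.15 rad) or (horizontal distance between bottle_3_mid and nest_1_seat below 0.008 m and z of bottle_3_mid in the frame of nest_1_seat between 0.048 and 0.06 m and angle between bottle_3_mid's own z axis and vertical below 0.08 rad and angle between the y axis of bottle_3_mid and the x axis of nest_1_seat, either way round below 0.15 rad)) and ((horizontal distance between bottle_1_mid and nest_2_seat below 0.008 m and z of bottle_1_mid in the frame of nest_2_seat between 0.048 and 0.06 m and angle between bottle_1_mid's own z axis and vertical below 0.08 rad and angle between the y axis of bottle_1_mid and the x axis of nest_2_seat, either way round below 0.15 rad) or (horizontal distance between bottle_2_mid and nest_2_seat below 0.008 m and z of bottle_2_mid in the frame of nest_2_seat between 0.048 and 0.06 m and angle between bottle_2_mid's own z axis and vertical below 0.08 rad and angle between the y axis of bottle_2_mid and the x axis of nest_2_seat, either way round below 0.15 rad) or (horizontal distance between bottle_3_mid and nest_2_seat below 0.008 m and z of bottle_3_mid in the frame of nest_2_seat between 0.048 and 0.06 m and angle between bottle_3_mid's own z axis and vertical below 0.08 rad and angle between the y axis of bottle_3_mid and the x axis of nest_2_seat, either way round below 0.15 rad)) and ((horizontal distance between bottle_1_mid and nest_3_seat below 0.008 m and z of bottle_1_mid in the frame of nest_3_seat between 0.048 and 0.06 m and angle between bottle_1_mid's own z axis and vertical below 0.08 rad and angle between the y axis of bottle_1_mid and the x axis of nest_3_seat, either way round below 0.15 rad) or (horizontal distance between bottle_2_mid and nest_3_seat below 0.008 m and z of bottle_2_mid in the frame of nest_3_seat between 0.048 and 0.06 m and angle between bottle_2_mid's own z axis and vertical below 0.08 rad and angle between the y axis of bottle_2_mid and the x axis of nest_3_seat, either way round below 0.15 rad) or (horizontal distance between bottle_3_mid and nest_3_seat below 0.008 m and z of bottle_3_mid in the frame of nest_3_seat between 0.048 and 0.06 m and angle between bottle_3_mid's own z axis and vertical below 0.08 rad and angle between the y axis of bottle_3_mid and the x axis of nest_3_seat, either way round below 0.15 rad))), for 0.2 s.
2. the sealing bar is closed (value of joint bar below 0.06 rad), for 0.2 s.
At the end, for the whole second after the job is handed in: Each nest holds one of the three bottles: upright within 0.08 rad, its centre within 8 mm of the nest's, its underside on the pocket floor (within about 6 mm), its breadth along the pocket within 0.15 rad; the bar's angle is below 0.06 rad; the bottles are at rest (all of step 1 and value of joint bar below 0.06 rad and linear speed of each of bottle_1, bottle_2, bottle_3 below 0.02 m/s); the robot touches nothing.
It fails at once if the bottle that was already loaded is moved by more than 15 mm (distance of bottle_1_mid from where it was at the start of the episode above 0.015 m).
It fails at once if a bottle is dropped: it falls freely, faster than 0.7 m/s (linear speed of bottle_2 above 0.7 m/s and contact force between the fingers and bottle_2 below 0.05 N).
It fails at once if a bottle is dropped: it falls freely, faster than 0.7 m/s (linear speed of bottle_3 above 0.7 m/s and contact force between the fingers and bottle_3 below 0.05 N).
It fails at once if the lying bottle, the caliper or the parts box is pushed more than 30 mm (distance of any of lying_bottle, caliper, parts_box from where it was at the start of the episode above 0.03 m).
It also fails if it takes over 72 s, if anything falls off the work surface, if the arm or the gripper's body presses on something with over 40 N, if the wrist force passes 120 N, or if a joint passes its speed limit or range.

## Robot

A 6-joint arm with a two-finger parallel gripper is mounted at the origin on a cart in front of the work surface, level with it; the furniture and walls round the work are solid. World frame = base frame: x ahead of the robot, y to its left, z up, the work surface at z = 0. Lengths are in m, angles in rad, forces in N, time in s.
With the tool pointing down it reaches from about 0.35 to 0.775 m from the base axis. Payload 7.3 kg.
Tool frame: the origin (TCP) lies on the centre line of the jaws, within the pads' length; the fingertips stand 17 mm ahead of it and the grasp point (between the pads) lies 2 mm behind it (robot.tcp_to_tips is the distance from the TCP to the fingertips, in m); z points along the fingers, y is the line along which they close (so a half turn about z gives the same grasp; the last joint's range is limited). The gripper opens to 92 mm and grips with 3 to 60 N. Pads are 19 mm wide; open, the fingers measure 130 mm over their backs; the gripper's body (75 mm by 190 mm) begins 47 mm behind the grasp point.
Start: joints at [-1.464, 0.342, 1.524, -0, 1.275, -0.146], TCP at [0.131, -0.508, 0.244] pointing down, gripper open.
Joint ranges: [-2.53, 2.53], [-0.77, 2.02], [0.04, 2.7], [-1, 4.14], [0.28, 2.66], [-3.11, 3.11]. Speed limits (rad/s): [2.57, 2.57, 3.14, 3.14, 3.14, 3.14].

## Interface

Orientations are given as [roll, pitch, yaw] about the fixed x, y, z axes, in that order (R = Rz(yaw) Ry(pitch) Rx(roll)).
In Python, from cell import robot gives the robot as it stands. The module is installed in compiled form; this text tells all that it offers.
- The arm moves only by the tool carry_out, never from a script. Its argument "commands" is a list of rows, each a list of 3 entries, a list of its own where there are three numbers: the shift along the tool's x, y, z in m, then the turn about the tool's z in rad, then the opening, from 0 (shut) to 1 (fully open). In form: [[[dx, dy, dz], yaw, claw], ...]. A call has 1 to 20 rows; each row shifts and turns the commanded pose from where the row before left it, along the tool's axes as they then stand; what a row does not reach is not made up. A row lasts 1/8 s, in which the tool goes at most 62.5 mm and 10.7 degrees, less where a joint would pass 70% of its speed; a pose out of reach is approached as far as the arm can. A call is refused whole if a number of a shift passes 0.0625 or a number of a turn 0.188, either way. A call with a gripper value outside its range is refused whole. The fingers move at their own pace and stop on an object; "newtons" is the grip in N (left out, the last holds). Time passes only in rows, so rows that do not move let the fingers close. It gives the time, the measured TCP pose, the force, the opening and the grip force at its end, in the units of the state.
- robot.observe(): the state, without advancing time (a new reading comes with each control period).
- robot.read_camera(name): name is "scene" or "top" or "wrist"; returns a dict with "pixels" (480x640x3 uint8, red, green, blue), "fx", "fy", "cx", "cy" (pixels), "view" (4x4, takes a point from world to camera coordinates); the wrist camera has in their place "T_tool_cam" (4x4, takes a point from camera to tool coordinates, whose origin is the TCP and whose axes are the flange's). Camera axes: x right, y up, looking along -z (the intrinsics and any distortion apply to the point x, -y, -z); pixel columns grow to the right and rows downward; lengths in m; the calibration is good to about 2 mm. A picture is of the moment at which its call begins: read the wrist's pose just before it. There is no depth.
- robot.hand_in(): hands the job in; it is judged then, once.
Trained networks look in a picture, given as the dict that the camera call returned (one of the last four; its "shot" number tells which), for a name from the list of things; names that differ only in an ending like _2 or _b are one class to them, and where a whole thing is asked for, a point or a joint stands for the part that bears it (a point fixed in the world has none). Each returns a list of dicts, best first, with "p" (0 to 1); they miss things now and then, are a little off and sometimes report something else, mostly with a low value. They report only what shows in the picture. A call takes as long as a camera call.
- robot.find_in(picture, name): "at" ([column, row] in pixels, amid what is visible of it).
- robot.tip_of(picture, name): "at" ([column, row] in pixels: a listed point, or the origin of a listed thing).
The state is a dict: "time": time; "qpos": joint angles; "qvel": joint speeds; "joint_efforts": joint torques, N m; "tool_pos": TCP position; "tool_rot": TCP orientation; "contact_force": force on the tool from outside, world axes, zero at the start; "torque": the same for the moment, N m; "opening": finger opening in m; "grip_force": force on a finger pad.
Only numpy, scipy, OpenCV 4.12 (cv2) and the standard library are available. Lean on these libraries where they do the work, as an engineer would, in place of code of your own. Each camera call takes 0.05 s, during which the arm holds its last target. There are 200 camera calls.

## Working session

There is one attempt and no reset: what is moved stays moved. The work goes in short steps, Python scripts to look and compute and a tool call to move; the robot and the scene stay as the last step left them, time stands still between calls to the robot, and variables do not carry over. Pictures are saved under pics/ and viewed, at most 10 in all, crops included, and the job is handed in when it is done.

Besides the shell and the picture viewer there is one more tool, called as a command line: name --argument value ..., lists and objects as JSON in quotes. carry_out: Moves the arm, as the interface text tells. Its arguments: {"type":"object","properties":{"commands":{"type":"array"},"newtons":{"type":"number"}},"required":["commands"]}

```bash
mkdir -p pics
cat > h.py <<'E'
import numpy as np, cv2
from cell import robot
from scipy.spatial.transform import Rotation as R
def shot(n):
    s=robot.observe(); p=robot.read_camera(n)
    if 'view' in p: V=np.array(p['view'])
    else:
        T=np.eye(4); T[:3,3]=s['tool_pos']; T[:3,:3]=R.from_euler('xyz',s['tool_rot']).as_matrix()
        V=np.linalg.inv(T@np.array(p['T_tool_cam']))
    p['V']=V; return p
def save(p,f): cv2.imwrite('pics/'+f,np.ascontiguousarray(p['pixels'][:,:,::-1]))
def ray(p,uv):
    d=np.array([(uv[0]-p['cx'])/p['fx'],-(uv[1]-p['cy'])/p['fy'],-1.])
    W=np.linalg.inv(p['V']); return W[:3,3],W[:3,:3]@d
def atz(p,uv,z):
    o,d=ray(p,uv); return o+d*(z-o[2])/d[2]
def proj(p,X):
    c=p['V']@np.append(X,1); return np.array([p['cx']+p['fx']*c[0]/-c[2],p['cy']-p['fy']*c[1]/-c[2]])
E
python3 - <<'E'
from h import *
np.set_printoptions(precision=4,suppress=True)
s=robot.observe(); print(s)
Z={'bottle_1_mid':.055,'nest_1_seat':.018,'bar_hinge':.137,'bar_handle':.26,'press_head_corner':.455,'lying_bottle':0,'caliper':0,'parts_box':0}
for n in ['top','scene']:
    p=shot(n); save(p,n+'0.png'); print(n,[k for k in p if k not in('pixels',)],p['V'],p['fx'])
    for k,z in Z.items():
        for r in robot.tip_of(p,k)[:5]: print(k,np.round(r['at'],1),round(r['p'],2),atz(p,r['at'],z))
E
```

```text
{'time': 0.0, 'qpos': array([-1.464 ,  0.3427,  1.525 ,  0.    ,  1.2754, -0.146 ]), 'qvel': array([ 0.0002, -0.    , -0.0014,  0.0014, -0.001 , -0.0017]), 'joint_efforts': array([ -0.0017, -43.1247, -24.4218,   0.0716,   0.0559,  -0.0001]), 'tool_pos': array([ 0.1313, -0.5079,  0.243 ]), 'tool_rot': array([-3.1401, -0.0002,  0.2527]), 'contact_force': array([-0.1365,  0.2043,  0.6   ]), 'torque': array([ 0.0403,  0.0272, -0.0125]), 'grip_force': 0.0, 'opening': 0.09167996033681654}
top ['fx', 'fy', 'cx', 'cy', 'view', 'shot', 'V'] [[-0.0002 -1.     -0.0068  0.0726]
 [ 0.995  -0.0009  0.0996 -0.6172]
 [-0.0996 -0.0067  0.995  -1.5005]
 [ 0.      0.      0.      1.    ]] 542.9701361411326
bottle_1_mid [418.6 250. ] 0.92 [ 0.5733 -0.2218  0.055 ]
nest_1_seat [364.1 179.9] 0.72 [ 0.7779 -0.0765  0.018 ]
nest_1_seat [349.7 253.8] 0.69 [ 0.5653 -0.0336  0.018 ]
bar_hinge [386.8 224.1] 0.64 [ 0.6356 -0.1242  0.137 ]
bar_handle [405.4 196.2] 0.89 [ 0.6885 -0.1538  0.26  ]
press_head_corner [323.2 259.4] 0.65 [0.5254 0.0473 0.455 ]
lying_bottle [216.8 251.4] 0.69 [0.5736 0.3469 0.    ]
lying
[... 340 characters left out ...]
85.2] 0.84 [ 0.5911 -0.2482  0.055 ]
nest_1_seat [365.9 331.8] 0.86 [ 0.5613 -0.0379  0.018 ]
bar_hinge [372.2 263.6] 0.63 [ 0.6348 -0.1144  0.137 ]
bar_hinge [334.4 387.7] 0.52 [0.3548 0.2268 0.137 ]
bar_handle [376.1 210.5] 0.94 [ 0.6558 -0.1347  0.26  ]
bar_handle [368.1 331.2] 0.46 [0.3126 0.2032 0.26  ]
press_head_corner [362.8 152.2] 0.73 [0.527  0.0373 0.455 ]
press_head_corner [208.2 408.4] 0.49 [0.1095 0.5501 0.455 ]
lying_bottle [208.9 407.2] 0.88 [ 0.5708  0.3478 -0.    ]
caliper [268.2 349.9] 0.95 [0.6533 0.1644 0.    ]
caliper [362.6 151.3] 0.75 [ 1.7435 -1.0868  0.    ]
parts_box [319.5 289.6] 0.73 [ 0.7928 -0.0839  0.    ]
parts_box [374.1 207.7] 0.26 [ 1.1445 -0.6077  0.    ]
```

View pics/top0.png

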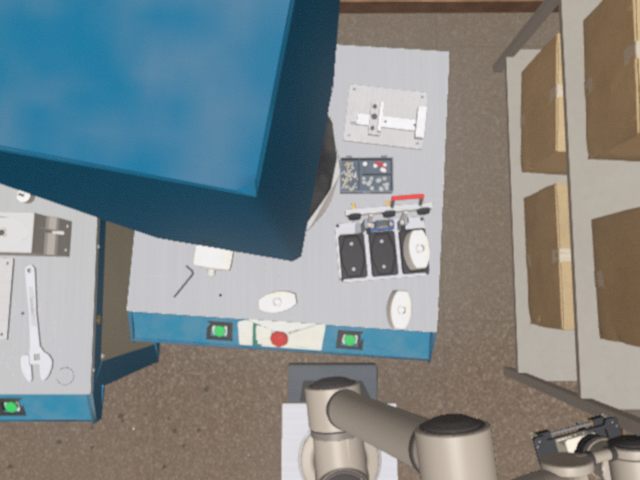

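View pics/scene0.png

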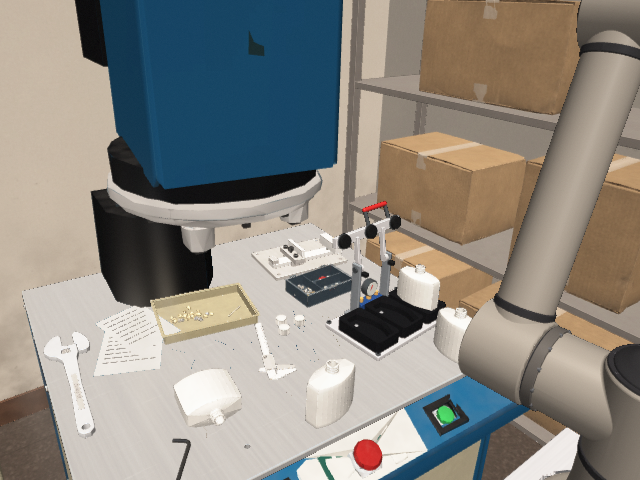

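The top view shows the standing bottles at about (278,302) and (400,310). The empty nests are at (352,255) and (384,253), the loaded one is at (416,250), and the red handle is at (407,197). The scene view agrees: the bar is open and the lying bottle and caliper are on the left.

Run:
```python
from h import *
np.set_printoptions(precision=4,suppress=True)
p=shot('wrist'); print(p['T_tool_cam'],p['fx'],p['cx'],p['cy'])
p=shot('top')
for n in ['bottle_1_mid','nest_1_seat']:
    for r in robot.find_in(p,n): print(n,r, atz(p,r['at'],.06))
im=p['pixels'].astype(int); m=((im.min(2)>205)).astype(np.uint8)
n,l,st,c=cv2.connectedComponentsWithStats(m)
for i in range(1,n):
    if st[i,4]>200 and 230<c[i][0]<440 and c[i][1]>225: 
        ys,xs=np.where(l==i); P=np.array([atz(p,(x,y),.08)[:2] for x,y in zip(xs,ys)])
        w,v=np.linalg.eigh(np.cov(P.T)); print(c[i],st[i],P.mean(0),np.degrees(np.arctan2(v[1,1],v[0,1])),4*np.sqrt(w))
```

```text
[[-0.0011  0.9525  0.3044  0.0829]
 [ 1.      0.0012 -0.0002  0.0002]
 [-0.0005  0.3044 -0.9525 -0.1407]
 [ 0.      0.      0.      1.    ]] 330.7618459974894 320.80689228407755 240.8443317812427
bottle_1_mid {'at': [418.8, 250.0], 'p': 0.78} [ 0.5729 -0.2214  0.06  ]
bottle_1_mid {'at': [405.7, 253.0], 'p': 0.18} [ 0.5646 -0.1852  0.06  ]
nest_1_seat {'at': [354.9, 256.4], 'p': 0.73} [ 0.5554 -0.0453  0.06  ]
[382.9146 261.6098] [345 218  80  64 410] [ 0.5401 -0.1197] 128.7877501420099 [0.181  0.2107]
[418.9227 248.5938] [409 230  21  38 608] [ 0.5753 -0.218 ] -175.27881254363004 [0.0562 0.1056]
[400.8234 309.5297] [391 291  20  38 623] [ 0.411  -0.1662] 174.91506480626438 [0.0549 0.1075]
[276.3861 301.9209] [258 292  38  22 632] [0.4313 0.1689] 99.45690435527897 [0.0553 0.106 ]
[282.9136 333.0095] [ 238  318   87   32 1689] [0.3485 0.1509] 85.67154425298973 [0.0786 0.2776]
[292.6496 438.4651] [ 282  404   27   76 1561] [0.0747 0.1238] 174.73375671032775 [0.0666 0.2241]
[387.8895 467.8843] [378 452  19  28 389] [ 0.0004 -0.1256] -179.2085913545069 [0.0491 0.073 ]
```

carry_out --commands '[[[0.037, -0.0285, -0.004], 0, 0.9], [[0.037, -0.0285, -0.004], 0, 0.9], [[0.037, -0.0285, -0.004], 0, 0.9], [[0.037, -0.0285, -0.004], 0, 0.9], [[0.037, -0.0285, -0.004], 0, 0.9], [[0.037, -0.0285, -0.004], 0, 0.9], [[0.037, -0.0285, -0.004], 0, 0.9], [[0.037, -0.0285, -0.004], 0, 0.9], [[0.037, -0.0285, -0.004], 0, 0.9], [[0.037, -0.0285, -0.004], 0, 0.9], [[0, 0, 0], -0.18, 0.9], [[0, 0, 0], -0.18, 0.9], [[0, 0, 0], -0.18, 0.9], [[0, 0, 0], -0.18, 0.9], [[0, 0, 0], -0.18, 0.9], [[0, 0, 0], -0.18, 0.9], [[0, 0, 0], -0.18, 0.9], [[0, 0, 0], -0.18, 0.9], [[0, 0, 0], -0.18, 0.9]]' --newtons 10

```text
time: 3.48
tool_pos: [0.4183, -0.1398, 0.2838]
tool_rot: [3.142, 0.0, 1.879]
contact_force: [0.8, 0.2, -0.3]
opening: 0.0824
grip_force: 0.0
```

carry_out --commands '[[[0, 0, 0], -0.18, 0.9], [[0, 0, 0], -0.18, 0.9], [[0, 0, 0], -0.18, 0.9], [[0, 0, 0], -0.18, 0.9], [[0, 0, 0], -0.18, 0.9], [[0, 0, 0], -0.18, 0.9], [[0, 0, 0], -0.1, 0.9], [[0, 0, 0], 0, 0.9], [[0, 0, 0], 0, 0.9]]'

```text
time: 4.6
tool_pos: [0.4183, -0.1398, 0.2837]
tool_rot: [-3.141, 0.0, 3.051]
contact_force: [0.1, -0.5, 0.2]
opening: 0.0824
grip_force: 0.0
```

Run:
```python
from h import *
np.set_printoptions(precision=4,suppress=True)
s=robot.observe(); print(s['time'],s['qpos'],s['tool_pos'],s['tool_rot'])
p=shot('wrist'); save(p,'w1.png')
for k,z in {'bottle_1_mid':.055,'nest_1_seat':.018,'bar_handle':.26}.items():
    for r in robot.tip_of(p,k)[:5]: print(k,np.round(r['at'],1),round(r['p'],2),atz(p,r['at'],z))
```

```text
4.6 [-0.4967  0.1542  1.6646 -0.0001  1.3227 -1.9767] [ 0.4183 -0.1398  0.2837] [-3.1415  0.0001  3.0508]
bottle_1_mid [272.8 341.9] 0.57 [ 0.5857 -0.2184  0.055 ]
nest_1_seat [402.4 299.3] 0.74 [ 0.5596 -0.0411  0.018 ]
```

View pics/w1.png

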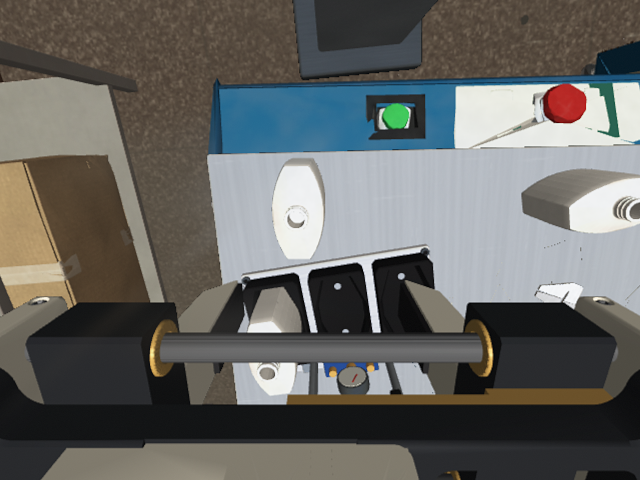

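The wrist view shows the right bottle's mouth at (297,215) and the loaded bottle's mouth at (268,372). The plate's front edge runs from (245,278) to (428,248), with two empty nests at about (338,300) and (403,293).

Run:
```python
from h import *
np.set_printoptions(precision=4,suppress=True)
p=shot('wrist'); t=shot('top')
print('mouthR',atz(p,(297,215),.11),'loaded',atz(p,(268,371),.128))
a,b=atz(p,(245,278),.005),atz(p,(428,248),.005); print(a,b,np.degrees(np.arctan2(*(b-a)[:2])))
im=p['pixels'].astype(int); m=(im.min(2)>175).astype(np.uint8)
g=cv2.cvtColor(np.ascontiguousarray(t['pixels']),cv2.COLOR_RGB2BGR)
T=cv2.resize(g[185:330,250:450],None,fx=4,fy=4,interpolation=cv2.INTER_CUBIC)
W=cv2.resize(cv2.cvtColor(np.ascontiguousarray(p['pixels']),cv2.COLOR_RGB2BGR)[150:310,220:460],None,fx=3.3,fy=3.3,interpolation=cv2.INTER_CUBIC)
cv2.imwrite('pics/tc.png',T)
```

```text
mouthR [ 0.4077 -0.1626  0.11  ] loaded [ 0.5721 -0.2114  0.128 ]
[ 0.5141 -0.2542  0.005 ] [ 0.4929 -0.0027  0.005 ] -4.817271499282568
```

View pics/tc.png

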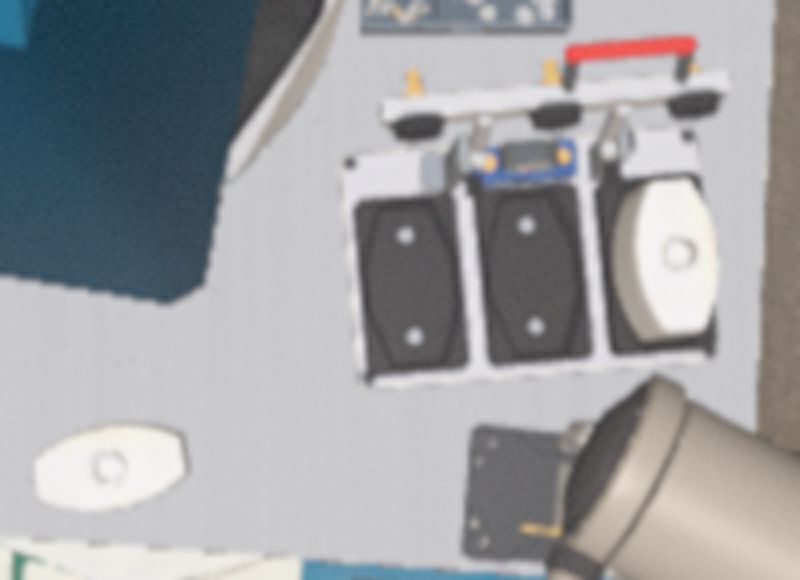

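The crop shows the pocket floor screws at (405,234)/(415,336) for the left nest and (527,225)/(536,326) for the middle one. The loaded bottle's mouth is at (679,254), the left bottle's mouth is at (109,467), and the handle runs from (568,52) to (695,43).

Run:
```python
from h import *
np.set_printoptions(precision=4,suppress=True)
t=shot('top'); c=lambda u,v:(250+(u-1.5)/4,185+(v-1.5)/4)
f=lambda u,v,z:atz(t,c(u,v),z)
L=[f(405,234,.018),f(415,336,.018)];M=[f(527,225,.018),f(536,326,.018)]
for q in (L,M): d=q[0]-q[1]; print((q[0]+q[1])/2,np.degrees(np.arctan2(d[1],d[0])),np.linalg.norm(d))
print('loaded mouth',f(679,254,.128),'left bottle',f(109,467,.11))
print('handle',f(568,52,.262),f(695,43,.262))
d=(M[0]+M[1]-L[0]-L[1])/2; print('row',d,np.linalg.norm(d),np.degrees(np.arctan2(d[0],-d[1])))
```

```text
[ 0.5595 -0.0404  0.018 ] 5.163286182962264 0.07261738405069286
[ 0.5662 -0.1265  0.018 ] 4.335217198802376 0.07185412453502173
loaded mouth [ 0.5729 -0.2101  0.128 ] left bottle [0.4334 0.1654 0.11  ]
handle [ 0.6847 -0.1203  0.262 ] [ 0.6901 -0.1967  0.262 ]
row [ 0.0067 -0.0861  0.    ] 0.08631825378663953 4.438582139182863
```

carry_out --commands '[[[0.007, -0.025, 0.02], 0, 0.9], [[0, 0, 0.045], 0, 0.9], [[0, 0, 0.045], 0, 0.9], [[0, 0, 0.04], 0, 0.9], [[0, 0, 0.03], 0, 0.9], [[0, 0, 0.02], 0, 0.9], [[0, 0, 0.0135], 0, 0.9], [[0, 0, 0], 0, 0.9], [[0, 0, 0], 0, 0.9]]' --newtons 15

```text
time: 6.08
tool_pos: [0.4096, -0.1644, 0.0709]
tool_rot: [-3.141, 0.001, 3.053]
contact_force: [0.7, 0.2, 0.4]
opening: 0.0828
grip_force: 0.0
```

Run:
```python
from h import *
np.set_printoptions(precision=4,suppress=True)
s=robot.observe(); print(s['time'],s['tool_pos'],s['tool_rot'],s['contact_force'])
p=shot('wrist'); t=shot('scene')
A=np.ascontiguousarray(p['pixels'][:,:,::-1]);B=np.ascontiguousarray(t['pixels'][:,:,::-1])
B=cv2.resize(B[260:400,320:520],(400,280))
A=A[130:410,120:520]
cv2.imwrite('pics/w2.png',np.hstack([A,B]))
```

```text
6.075 [ 0.4096 -0.1644  0.0709] [-3.1409  0.0012  3.0528] [0.7467 0.2269 0.4123]
```

View pics/w2.png

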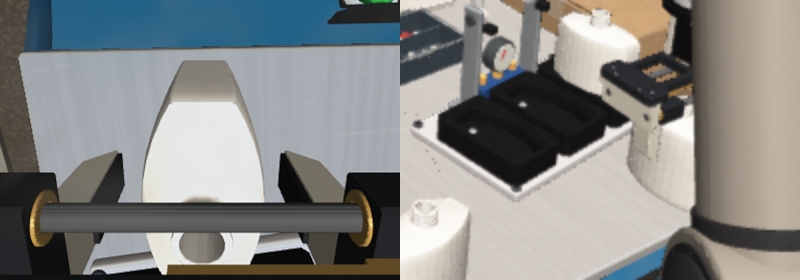

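The bottle stands centred between the fingers, with its mouth at full-image pixel (323,373) against an expected (321,374). I'm closing and lifting.

carry_out --commands '[[[0, 0, 0], 0, 0.5], [[0, 0, 0], 0, 0.5], [[0, 0, 0], 0, 0.5], [[0, 0, 0], 0, 0.5], [[0, 0, -0.02], 0, 0.5], [[0, 0, -0.03], 0, 0.5], [[0, 0, -0.03], 0, 0.5], [[0, 0, -0.02], 0, 0.5], [[0, 0, 0], -0.087, 0.5], [[0, 0, 0], -0.087, 0.5], [[0, 0, 0], 0, 0.5]]' --newtons 15

```text
time: 7.55
tool_pos: [0.409, -0.1641, 0.1701]
tool_rot: [3.142, -0.0, -3.057]
contact_force: [0.0, 0.1, -0.2]
opening: 0.0562
grip_force: 14.9
```

```bash
cat >> h.py <<'E'
def go(goal):
    s=robot.observe(); Rm=R.from_euler('xyz',s['tool_rot']).as_matrix()
    np.set_printoptions(precision=4,suppress=True)
    print(s['time'],s['tool_pos'],s['tool_rot'],s['qpos'],s['contact_force'],s['opening'],s['grip_force'],'\ndelta tool',Rm.T@(np.array(goal)-s['tool_pos']))
E
python3 - <<'E'
from h import *
go([.5662,-.1262,.17])
p=shot('wrist'); A=np.ascontiguousarray(p['pixels'][:,:,::-1]); cv2.imwrite('pics/w3.png',A[130:410,120:520])
E
```

```text
7.55 [ 0.409  -0.1641  0.1701] [ 3.1415 -0.0002 -3.0572] [-0.5557  0.2715  1.8536 -0.0001  1.0167 -2.2108] [ 0.0232  0.0987 -0.2059] 0.05623428379287282 14.907392522072769 
delta tool [-0.1599  0.0245  0.0001]
```

carry_out --commands '[[[-0.01, 0.0125, 0], 0, 0.5], [[-0.015, 0.012, 0], 0, 0.5], [[-0.03, 0, 0], 0, 0.5], [[-0.035, 0, 0], 0, 0.5], [[-0.035, 0, 0], 0, 0.5], [[-0.025, 0, 0], 0, 0.5], [[-0.01, 0, 0], 0, 0.5], [[0, 0, 0], 0, 0.5], [[0, 0, 0.02], 0, 0.5], [[0, 0, 0.02], 0, 0.5], [[0, 0, 0.01], 0, 0.5], [[0, 0, 0], 0, 0.5], [[0, 0, 0], 0, 0.5]]'

```text
time: 9.22
tool_pos: [0.5667, -0.1263, 0.1211]
tool_rot: [-3.141, 0.001, -3.057]
contact_force: [0.8, 0.1, -1.0]
opening: 0.056
grip_force: 14.9
```

Run:
```python
from h import *
go([.5662,-.1262,.0889])
t=shot('top');s=shot('scene');
A=cv2.resize(np.ascontiguousarray(t['pixels'][:,:,::-1])[190:290,320:450],(520,400),interpolation=cv2.INTER_CUBIC)
B=np.ascontiguousarray(s['pixels'][:,:,::-1])[180:380,310:450]; B=cv2.resize(B,(280,400),interpolation=cv2.INTER_CUBIC)
cv2.imwrite('pics/p1.png',np.hstack([A,B]))
```

```text
9.225 [ 0.5667 -0.1263  0.1211] [-3.1409  0.0012 -3.0566] [-0.3512  0.5608  1.5316 -0.0001  1.0479 -2.0069] [ 0.8124  0.067  -0.9869] 0.05604654648633974 14.908036131091649 
delta tool [0.0006 0.0002 0.0322]
```

View pics/p1.png

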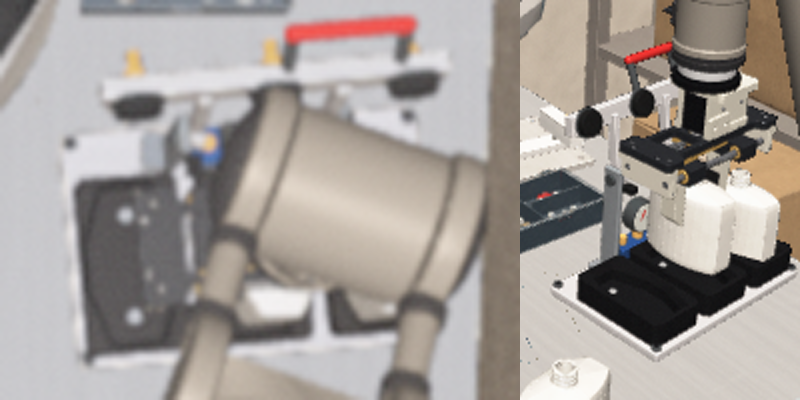

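The bottle hangs upright over the middle nest. The wrist is close to the bar but clear of it. I'll lower it gently.

carry_out --commands '[[[0, 0, 0.01], 0, 0.5], [[0, 0, 0.008], 0, 0.5], [[0, 0, 0.005], 0, 0.5], [[0, 0, 0], 0, 0.5]]'

```text
time: 9.82
tool_pos: [0.5661, -0.126, 0.0965]
tool_rot: [3.141, -0.001, -3.056]
contact_force: [-0.6, -0.1, -0.7]
opening: 0.0561
grip_force: 14.9
```

carry_out --commands '[[[0, 0, 0.003], 0, 0.5], [[0, 0, 0.003], 0, 0.5], [[0, 0, 0], 0, 0.5]]'

```text
time: 10.2
tool_pos: [0.5663, -0.1261, 0.091]
tool_rot: [3.142, -0.0, -3.056]
contact_force: [-0.5, 0.5, -0.1]
opening: 0.0564
grip_force: 14.9
```

carry_out --commands '[[[0, 0, 0.002], 0, 0.5], [[0, 0, 0.0015], 0, 0.5], [[0, 0, 0], 0, 0.5]]'

```text
time: 10.58
tool_pos: [0.5667, -0.126, 0.0883]
tool_rot: [-3.141, 0.001, -3.056]
contact_force: [-0.9, 0.1, 4.1]
opening: 0.0561
grip_force: 15.0
```

Contact comes at the expected floor height with about 4 N, so the bottle is seated. I'll release with a small opening and rise straight up.

carry_out --commands '[[[0, 0, 0], 0, 0.69], [[0, 0, 0], 0, 0.69], [[0, 0, 0], 0, 0.69], [[0, 0, -0.005], 0, 0.69], [[0, 0, -0.02], 0, 0.69], [[0, 0, -0.035], 0, 0.69], [[0, 0, -0.05], 0, 0.69], [[0, 0, 0], 0, 0.69]]'

```text
time: 11.58
tool_pos: [0.5685, -0.1268, 0.2024]
tool_rot: [-3.138, 0.008, -3.056]
contact_force: [-0.2, -0.6, -0.2]
opening: 0.0631
grip_force: 0.0
```

Run:
```python
from h import *
go([.425,.10,.25])
t=shot('scene');s=robot
for r in s.tip_of(t,'bottle_1_mid')[:4]: print(r)
B=np.ascontiguousarray(t['pixels'][:,:,::-1])[180:380,310:470]; B=cv2.resize(B,(480,600),interpolation=cv2.INTER_CUBIC)
cv2.imwrite('pics/p2.png',B)
```

```text
11.575 [ 0.5685 -0.1268  0.2024] [-3.1376  0.0082 -3.0563] [-0.351   0.4758  1.432  -0.0001  1.2246 -2.007 ] [-0.1624 -0.6186 -0.2011] 0.06314596353765034 0.0 
delta tool [ 0.1233  0.238  -0.0496]
{'at': [419.2, 286.6], 'p': 0.89}
```

View pics/p2.png

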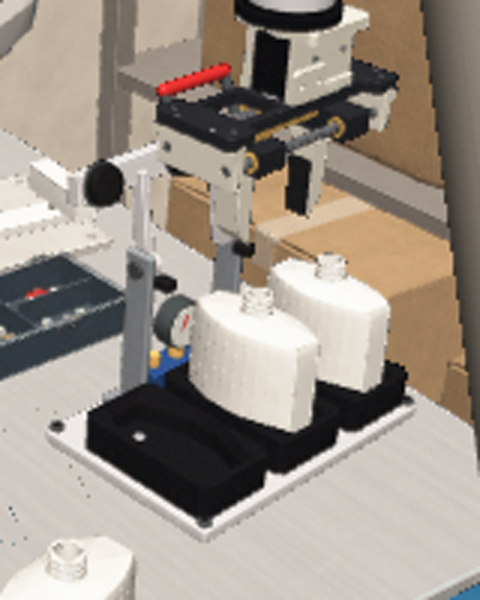

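The middle bottle is fully down and upright beside the loaded one. Next I'm heading for the left bottle.

carry_out --commands '[[[0.03, 0, -0.02], 0, 0.9], [[0.045, 0, -0.02], 0, 0.9], [[0.045, 0.02, -0.01], 0, 0.9], [[0, 0.055, 0], 0, 0.9], [[0, 0.055, 0], 0, 0.9], [[0, 0.055, 0], 0, 0.9], [[0, 0.055, 0], 0, 0.9], [[0, 0, 0], 0.186, 0.9], [[0, 0, 0], 0.186, 0.9], [[0, 0, 0], 0.186, 0.9], [[0, 0, 0], 0.186, 0.9], [[0, 0, 0], 0.186, 0.9], [[0, 0, 0], 0.186, 0.9], [[0, 0, 0], 0.186, 0.9], [[0, 0, 0], 0.186, 0.9], [[0, 0, 0], 0, 0.9], [[0, 0, 0], 0, 0.9]]'

```text
time: 13.8
tool_pos: [0.4261, 0.1028, 0.247]
tool_rot: [-3.14, -0.0, 1.742]
contact_force: [0.4, -0.5, 0.2]
opening: 0.0829
grip_force: 0.0
```

Run:
```python
from h import *
go([.4325,.166,.15])
p=shot('wrist')
im=np.ascontiguousarray(p['pixels']); m=(im.min(2)>215).astype(np.uint8)
print(proj(p,[.4334,.1654,.11]))
cv2.imwrite('pics/w4.png',im[:,:,::-1])
```

```text
13.8 [0.4261 0.1028 0.247 ] [-3.1401 -0.      1.7425] [ 0.0616  0.1805  1.7371 -0.0001  1.2254 -0.11  ] [ 0.3914 -0.4942  0.2141] 0.08285806542172104 0.0 
delta tool [0.0612 0.0172 0.097 ]
[342.7109 163.3897]
```

View pics/w4.png

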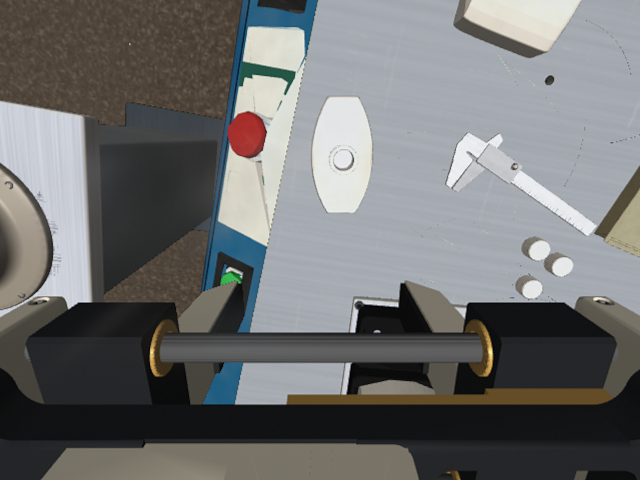

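The left bottle's mouth is at (343,159), about 4 px up from the prediction, so its y is near 0.1685. It lies along the image's vertical axis. I'm correcting for that and descending.

carry_out --commands '[[[0.0318, 0.009, 0], 0, 0.9], [[0.0318, 0.009, 0], 0, 0.9], [[0, 0, 0.045], 0, 0.9], [[0, 0, 0.045], 0, 0.9], [[0, 0, 0.04], 0, 0.9], [[0, 0, 0.03], 0, 0.9], [[0, 0, 0.0165], 0, 0.9], [[0, 0, 0], 0, 0.9], [[0, 0, 0], 0, 0.9]]'

```text
time: 14.98
tool_pos: [0.434, 0.1686, 0.0718]
tool_rot: [3.141, 0.0, 1.74]
contact_force: [-0.1, -0.1, 0.0]
opening: 0.083
grip_force: 0.0
```

Run:
```python
from h import *
go([.433,.1685,.0709])
p=shot('wrist')
A=np.ascontiguousarray(p['pixels'][:,:,::-1])
cv2.imwrite('pics/w5.png',A[130:410,120:520])
```

```text
14.975 [0.434  0.1686 0.0718] [3.1406 0.0001 1.7397] [ 0.2058  0.4624  1.9015 -0.0002  0.7768  0.037 ] [-0.0936 -0.1096  0.026 ] 0.08301294084012481 0.0 
delta tool [ 0.0001 -0.001   0.0009]
```

View pics/w5.png

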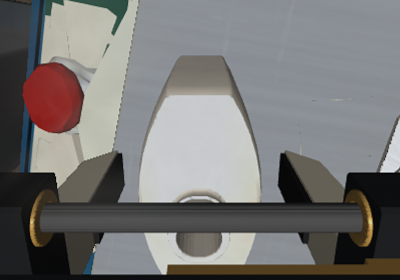

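The bottle is between the fingers, its mouth about 1 mm toward tool +x. I'm closing, lifting and turning.

carry_out --commands '[[[0, 0, 0], 0, 0.5], [[0, 0, 0], 0, 0.5], [[0, 0, 0], 0, 0.5], [[0, 0, 0], 0, 0.5], [[0, 0, -0.02], 0, 0.5], [[0, 0, -0.03], 0, 0.5], [[0, 0, -0.03], 0, 0.5], [[0, 0, -0.02], 0, 0.5], [[0, 0, 0], -0.14, 0.5], [[0, 0, 0], -0.186, 0.5], [[0, 0, 0], -0.186, 0.5], [[0, 0, 0], -0.186, 0.5], [[0, 0, 0], -0.186, 0.5], [[0, 0, 0], -0.186, 0.5], [[0, 0, 0], -0.186, 0.5], [[0, 0, 0], -0.14, 0.5], [[0, 0, 0], -0.09, 0.5], [[0, 0, 0], 0, 0.5]]'

```text
time: 17.27
tool_pos: [0.4335, 0.1685, 0.1711]
tool_rot: [-3.141, -0.0, -3.059]
contact_force: [0.5, 0.4, -0.3]
opening: 0.0563
grip_force: 15.0
```

Run:
```python
from h import *
go([.5605,-.0404,.17])
```

```text
17.275 [0.4335 0.1685 0.1711] [-3.1415 -0.0003 -3.0592] [ 0.2058  0.3117  1.7909 -0.0001  1.0393 -1.4473] [ 0.4518  0.4487 -0.285 ] 0.056349444846704747 14.98657375574112 
delta tool [-0.1094 -0.2186  0.0011]
```

carry_out --commands '[[[0, -0.03, 0], 0, 0.5], [[0, -0.045, 0], 0, 0.5], [[0, -0.045, 0], 0, 0.5], [[0, -0.045, 0], 0, 0.5], [[-0.01, -0.035, 0], 0, 0.5], [[-0.025, -0.0186, 0], 0, 0.5], [[-0.03, 0, 0], 0, 0.5], [[-0.028, 0, 0], 0, 0.5], [[-0.0164, 0, 0], 0, 0.5], [[0, 0, 0], 0, 0.5], [[0, 0, 0.02], 0, 0.5], [[0, 0, 0.02], 0, 0.5], [[0, 0, 0.01], 0, 0.5], [[0, 0, 0], 0, 0.5], [[0, 0, 0], 0, 0.5]]'

```text
time: 19.15
tool_pos: [0.561, -0.0403, 0.122]
tool_rot: [-3.141, 0.001, -3.059]
contact_force: [0.2, 0.0, -0.0]
opening: 0.0558
grip_force: 15.0
```

Run:
```python
from h import *
go([.5605,-.0404,.0895])
```

```text
19.15 [ 0.561  -0.0403  0.122 ] [-3.1411  0.0012 -3.0587] [-0.208   0.5308  1.5844 -0.0001  1.0251 -1.8616] [ 0.228   0.0187 -0.0155] 0.05580410917191321 14.98709287494421 
delta tool [0.0006 0.     0.0325]
```

carry_out --commands '[[[0, 0, 0.01], 0, 0.5], [[0, 0, 0.008], 0, 0.5], [[0, 0, 0.005], 0, 0.5], [[0, 0, 0], 0, 0.5]]'

```text
time: 19.65
tool_pos: [0.5605, -0.0402, 0.0976]
tool_rot: [3.141, -0.001, -3.058]
contact_force: [-0.0, -0.9, 0.6]
opening: 0.0558
grip_force: 15.0
```

carry_out --commands '[[[0, 0, 0.003], 0, 0.5], [[0, 0, 0.003], 0, 0.5], [[0, 0, 0], 0, 0.5]]'

```text
time: 20.02
tool_pos: [0.5606, -0.0402, 0.092]
tool_rot: [3.142, -0.0, -3.058]
contact_force: [-0.1, 0.5, -0.5]
opening: 0.0562
grip_force: 15.0
```

carry_out --commands '[[[0, 0, 0.002], 0, 0.5], [[0, 0, 0.0015], 0, 0.5], [[0, 0, 0], 0, 0.5]]'

```text
time: 20.4
tool_pos: [0.5609, -0.0403, 0.0895]
tool_rot: [-3.141, 0.001, -3.058]
contact_force: [-2.3, 0.9, 5.1]
opening: 0.0561
grip_force: 15.0
```

Contact comes at the floor height again, so I'm releasing, rising, and moving right above the bar with the fingers shut.

carry_out --commands '[[[0, 0, 0], 0, 0.69], [[0, 0, 0], 0, 0.69], [[0, 0, 0], 0, 0.69], [[0, 0, -0.005], 0, 0.69], [[0, 0, -0.02], 0, 0.69], [[0, 0, -0.04], 0, 0.69], [[0, 0, -0.05], 0, 0.69], [[0, 0, -0.05], 0, 0.69], [[0, 0, -0.05], 0, 0.69], [[0, 0, -0.03], 0, 0.5], [[0.03, -0.04, 0], 0, 0.2], [[0.03, -0.04, 0], 0, 0], [[0, -0.03, 0], 0, 0], [[0, 0, 0], 0, 0], [[0, 0, 0], 0, 0]]'

```text
time: 22.28
tool_pos: [0.5101, -0.1543, 0.3338]
tool_rot: [3.141, 0.0, -3.058]
contact_force: [-0.2, -0.2, 0.3]
opening: 0.0079
grip_force: 0.0
```

Run:
```python
from h import *
go([.7142,-.1573,.257])
t=shot('scene');a=shot('top')
for p in (t,a):
    for r in robot.tip_of(p,'bar_handle')[:2]: print(r,atz(p,r['at'],.2547),proj(p,[.6454+.9966*.0437,-.163+.0036,.2547]))
B=cv2.resize(np.ascontiguousarray(t['pixels'][:,:,::-1])[190:370,310:450],(350,450),interpolation=cv2.INTER_CUBIC)
A=cv2.resize(np.ascontiguousarray(a['pixels'][:,:,::-1])[190:290,320:450-30],(450,450),interpolation=cv2.INTER_CUBIC)
cv2.imwrite('pics/p3.png',np.hstack([A,B]))
```

```text
22.275 [ 0.5101 -0.1543  0.3338] [ 3.1412  0.     -3.0584] [-0.4378  0.3043  1.3314  0.0004  1.5062 -2.0918] [-0.1921 -0.2041  0.3375] 0.007869016267672817 0.0 
delta tool [-0.2032 -0.02    0.0768]
{'at': [376.0, 205.9], 'p': 0.8} [ 0.687  -0.1642  0.2547] [373.9656 206.0562]
{'at': [406.0, 197.8], 'p': 0.77} [ 0.6855 -0.1561  0.2547] [407.35   196.3776]
{'at': [361.2, 175.4], 'p': 0.21} [ 0.7407 -0.0482  0.2547] [407.35   196.3776]
```

View pics/p3.png

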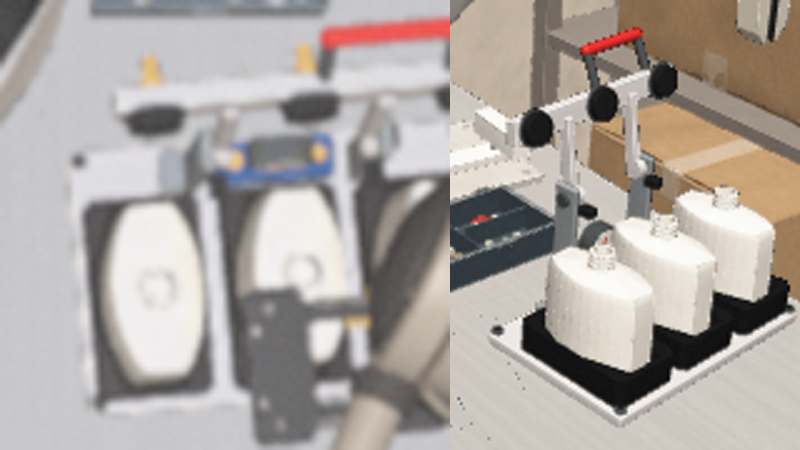

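All three bottles stand fully down, and the handle is confirmed at about (0.687, -0.159, 0.255). Next I'm going over and behind the rod.

carry_out --commands '[[[-0.03, -0.005, 0], 0, 0], [[-0.04, -0.005, 0], 0, 0], [[-0.04, -0.005, 0], 0, 0], [[-0.04, -0.005, 0], 0, 0], [[-0.04, 0, 0], 0, 0], [[-0.0132, 0, 0], 0, 0], [[0, 0, 0], 0, 0], [[0, 0, 0.03], 0, 0], [[0, 0, 0.03], 0, 0], [[0, 0, 0.017], 0, 0], [[0, 0, 0], 0, 0], [[0, 0, 0], 0, 0]]'

```text
time: 23.98
tool_pos: [0.7143, -0.1579, 0.2584]
tool_rot: [-3.141, 0.002, -3.058]
contact_force: [0.7, -0.8, 0.3]
opening: 0.0003
grip_force: 0.0
```

Run:
```python
from h import *
go([.7142,-.1573,.257])
H=np.array([.6454,-.163]);e=np.array([.9966,.082]);prev=None
for th in [1.92,1.75,1.6,1.45,1.3,1.15,1.0,.85]:
    s=-.125*np.cos(th)+.0155; z=.137+.125*np.sin(th)+.002; print(th,round(s,4),round(z,4),prev is not None and (np.round(prev[0]-s,4),np.round(prev[1]-z,4)),H+e*s); prev=(s,z)
```

```text
23.975 [ 0.7143 -0.1579  0.2584] [-3.1406  0.002  -3.0583] [-0.3221  0.7522  0.7831 -0.0002  1.6041 -1.9762] [ 0.7197 -0.7837  0.3224] 0.0003408195819624611 0.0 
delta tool [0.     0.0006 0.0014]
1.92 0.0583 0.2565 False [ 0.7035 -0.1582]
1.75 0.0378 0.262 (np.float64(0.0205), np.float64(-0.0055)) [ 0.6831 -0.1599]
1.6 0.0191 0.2639 (np.float64(0.0186), np.float64(-0.0019)) [ 0.6645 -0.1614]
1.45 0.0004 0.2631 (np.float64(0.0187), np.float64(0.0009)) [ 0.6458 -0.163 ]
1.3 -0.0179 0.2594 (np.float64(0.0184), np.float64(0.0036)) [ 0.6275 -0.1645]
1.15 -0.0356 0.2531 (np.float64(0.0176), np.float64(0.0063)) [ 0.61   -0.1659]
1.0 -0.052 0.2442 (np.float64(0.0165), np.float64(0.0089)) [ 0.5935 -0.1673]
0.85 -0.067 0.2329 (np.float64(0.015), np.float64(0.0113)) [ 0.5786 -0.1685]
```

carry_out --commands '[[[0.01, 0, 0], 0, 0], [[0.01, 0, -0.002], 0, 0], [[0.01, 0, -0.002], 0, 0], [[0.009, 0, -0.001], 0, 0], [[0.0095, 0, -0.001], 0, 0], [[0.0095, 0, 0], 0, 0], [[0, 0, 0], 0, 0]]'

```text
time: 24.85
tool_pos: [0.6551, -0.1628, 0.2624]
tool_rot: [3.141, -0.002, -3.059]
contact_force: [0.5, 0.6, -0.6]
opening: 0.0005
grip_force: 0.0
```

Run:
```python
from h import *
go([.6458,-.163,.2631])
for n in ('scene','top'):
    p=shot(n)
    for r in robot.tip_of(p,'bar_handle')[:1]: print(r['at'],r['p'],atz(p,r['at'],.262))
```

```text
24.85 [ 0.6551 -0.1628  0.2624] [ 3.1411 -0.0024 -3.0589] [-0.3567  0.6236  1.0105 -0.0006  1.51   -2.0102] [ 0.4506  0.5603 -0.5562] 0.00046252230496398146 0.0 
delta tool [ 0.0093  0.0006 -0.0007]
[391.1, 210.1] 0.73 [ 0.6346 -0.1619  0.262 ]
[409.0, 216.7] 0.85 [ 0.6383 -0.1612  0.262 ]
```

carry_out --commands '[[[0.0093, 0, 0], 0, 0], [[0.0092, 0, 0.0015], 0, 0], [[0.0092, 0, 0.002], 0, 0], [[0.0088, 0, 0.003], 0, 0], [[0.0088, 0, 0.0035], 0, 0], [[0.0083, 0, 0.0042], 0, 0], [[0.0083, 0, 0.0047], 0, 0], [[0.0075, 0, 0.0053], 0, 0], [[0.0075, 0, 0.0058], 0, 0], [[0, 0, 0], 0, 0]]'

```text
time: 26.3
tool_pos: [0.5788, -0.1691, 0.2319]
tool_rot: [3.141, -0.002, -3.059]
contact_force: [-0.1, 1.1, -0.5]
opening: 0.0004
grip_force: 0.0
```

Run:
```python
from h import *
go([.5786,-.1685,.2329])
for n in ('scene','top'):
    p=shot(n)
    for r in robot.tip_of(p,'bar_handle')[:1]: print(r['at'],r['p'],atz(p,r['at'],.231))
s=shot('scene')
B=cv2.resize(np.ascontiguousarray(s['pixels'][:,:,::-1])[150:370,310:500],(518,600),interpolation=cv2.INTER_CUBIC)
cv2.imwrite('pics/p4.png',B)
```

```text
26.3 [ 0.5788 -0.1691  0.2319] [ 3.1409 -0.0021 -3.0587] [-0.411   0.4962  1.3135 -0.0004  1.334  -2.0646] [-0.0958  1.1401 -0.5399] 0.0004428051129666187 0.0 
delta tool [ 0.0002  0.0006 -0.001 ]
[416.7, 234.3] 0.8 [ 0.553  -0.1642  0.231 ]
```

carry_out --commands '[[[-0.002, 0, 0], 0, 0], [[-0.001, 0, -0.02], 0, 0], [[0, 0, -0.02], 0, 0], [[0, 0, 0], 0, 0]]'

```text
time: 27.05
tool_pos: [0.5836, -0.169, 0.2742]
tool_rot: [-3.14, 0.003, -3.058]
contact_force: [-0.6, -0.3, 0.4]
opening: 0.0002
grip_force: 0.0
```

```bash
cat >> h.py <<'E'
def theta(n):
    p=shot(n); r=robot.tip_of(p,'bar_handle')
    if not r: return None
    r=r[0]; th=np.linspace(.1,2,400)
    X=np.c_[np.outer(-.125*np.cos(th),[.9966,.082])+[.6454,-.163],.137+.125*np.sin(th)]
    e=[np.linalg.norm(proj(p,x)-r['at']) for x in X]; i=int(np.argmin(e)); return n,round(r['p'],2),round(th[i],3),round(e[i],1)
E
python3 - <<'E'
from h import *
go([.5632,-.170,.262])
for n in ('scene','top','wrist'): print(theta(n))
E
```

```text
27.05 [ 0.5836 -0.169   0.2742] [-3.1399  0.0031 -3.0582] [-0.4079  0.476   1.2309 -0.0001  1.4312 -2.0621] [-0.5515 -0.343   0.4482] 0.00018935869401552245 0.0 
delta tool [0.0205 0.0007 0.0121]
('scene', 0.62, np.float64(0.805), np.float64(0.5))
('top', 0.96, np.float64(0.838), np.float64(2.8))
('wrist', 0.67, np.float64(0.824), np.float64(1.7))
```

carry_out --commands '[[[0.012, 0, 0], 0, 0], [[0.011, 0, 0.01], 0, 0], [[0, 0, 0.0125], 0, 0], [[0.0092, 0, 0.0094], 0, 0], [[0.0077, 0, 0.0098], 0, 0], [[0.0068, 0, 0.0105], 0, 0], [[0.0056, 0, 0.0111], 0, 0], [[0, 0, 0], 0, 0]]'

```text
time: 28.35
tool_pos: [0.5302, -0.1729, 0.2081]
tool_rot: [3.14, -0.002, -3.059]
contact_force: [0.2, -1.0, -0.7]
opening: 0.0002
grip_force: 0.0
```

Run:
```python
from h import *
go([.6454-.1229,-.163-.0101,.183])
for n in ('scene','top','wrist'): print(theta(n))
```

```text
28.35 [ 0.5302 -0.1729  0.2081] [ 3.1403 -0.0015 -3.0587] [-0.4529  0.4323  1.487   0.0004  1.2242 -2.1067] [ 0.2481 -1.0139 -0.6649] 0.00019760509126311117 0.0 
delta tool [0.0076 0.0004 0.0251]
('scene', 0.62, np.float64(0.348), np.float64(0.9))
('top', 0.68, np.float64(0.348), np.float64(0.0))
('wrist', 0.96, np.float64(0.405), np.float64(2.1))
```

carry_out --commands '[[[0.004, 0, 0.01], 0, 0], [[0.0025, 0, 0.009], 0, 0], [[0.001, 0, 0.005], 0, 0], [[0, 0, 0], 0, 0]]'

```text
time: 29.15
tool_pos: [0.5228, -0.1736, 0.1847]
tool_rot: [3.141, -0.001, -3.059]
contact_force: [-0.4, -0.5, 0.7]
opening: 0.0006
grip_force: 0.0
```

carry_out --commands '[[[0, 0, 0.002], 0, 0], [[0, 0, 0.001], 0, 0], [[0, 0, 0], 0, 0]]'

```text
time: 29.52
tool_pos: [0.5233, -0.1738, 0.183]
tool_rot: [-3.141, 0.0, -3.058]
contact_force: [-1.3, 0.1, 5.1]
opening: 0.0006
grip_force: 2.2
```

Run:
```python
from h import *
go([.6454-.1229,-.163-.0101,.183])
for n in ('scene','top','wrist'): print(theta(n))
```

```text
29.525 [ 0.5233 -0.1738  0.183 ] [-3.1412  0.0005 -3.0583] [-0.4596  0.444   1.5427 -0.0001  1.1542 -2.1136] [-1.3334  0.1149  5.1334] 0.0006453311255064254 2.1604893542826176 
delta tool [0.0007 0.0008 0.    ]
None
('top', 0.58, np.float64(0.1), np.float64(1.5))
None
```

carry_out --commands '[[[0, 0, 0.001], 0, 0], [[0, 0, 0.001], 0, 0], [[0, 0, 0], 0, 0]]'

```text
time: 30.2
tool_pos: [0.5234, -0.1739, 0.1826]
tool_rot: [-3.14, 0.002, -3.058]
contact_force: [-5.3, 1.7, 15.2]
opening: 0.0003
grip_force: 8.1
```

The force climbed from 5 to 15 N with almost no further travel, so the bar is at its closed stop. I'm lifting off and checking.

carry_out --commands '[[[0, 0, -0.005], 0, 0], [[0, 0, -0.02], 0, 0], [[0, 0, -0.04], 0, 0], [[0, 0, -0.05], 0, 0], [[0.03, 0, -0.03], 0, 0], [[0.05, 0, 0], 0, 0], [[0.04, -0.04, 0], 0, 0], [[0, -0.05, 0], 0, 0], [[0, -0.05, 0], 0, 0], [[0, 0, 0], 0, 0], [[0, 0, 0], 0, 0]]'

```text
time: 31.58
tool_pos: [0.4152, -0.3229, 0.3249]
tool_rot: [3.14, -0.0, -3.059]
contact_force: [-0.6, -0.1, -0.3]
opening: 0.0004
grip_force: 0.0
```

Run:
```python
from h import *
go([.5,-.2,.3])
for n in ('scene','top'): print(theta(n))
p=shot('top')
# red handle pixels, ends
im=p['pixels'].astype(int); m=(im[...,0]>120)&(im[...,1]<80)&(im[...,2]<80); ys,xs=np.where(m); k=(xs>340)&(xs<450)&(ys>150)&(ys<300)
print('red',xs[k].mean(),ys[k].mean(),'expected closed',proj(p,[.5229,-.1731,.16]))
c=shot('scene'); im=c['pixels'].astype(int); m=(im[...,0]>120)&(im[...,1]<80)&(im[...,2]<80); ys,xs=np.where(m); k=(xs>340)&(xs<480)&(ys>180)&(ys<350)
print('red',xs[k].mean(),ys[k].mean(),'expected closed',proj(c,[.5229,-.1731,.16]))
for k in ('bottle_1_mid','lying_bottle','caliper','parts_box'): print(k,[(r['at'],round(r['p'],2)) for r in robot.tip_of(c,k)[:3]])
```

```text
31.575 [ 0.4152 -0.3229  0.3249] [ 3.1404 -0.0005 -3.0587] [-0.8069  0.2947  1.3684  0.0004  1.4797 -2.4607] [-0.6125 -0.0818 -0.2933] 0.0003503012514896129 0.0 
delta tool [-0.0947  0.1154  0.025 ]
('scene', 0.82, np.float64(0.157), np.float64(4.0))
('top', 0.62, np.float64(0.1), np.float64(0.6))
red nan nan expected closed [407.6597 266.6482]
red 426.35114503816794 266.8625954198473 expected closed [426.18   266.7752]
bottle_1_mid [([424.6, 285.9], 0.66)]
lying_bottle [([208.4, 408.9], 0.89)]
caliper [([272.7, 353.2], 0.7)]
parts_box [([320.4, 290.8], 0.93)]<stdin>:7: RuntimeWarning: Mean of empty slice.
  ret = ret.dtype.type(ret / rcount)
```

The red handle shows at (426.4, 266.9) in the scene view, against (426.2, 266.8) expected for fully closed. The bystanders are where they were, so I'm handing in.

```bash
python3 -c "
from h import *
print(robot.hand_in())"
```

```text
the job is handed in; nothing more can be done
None
```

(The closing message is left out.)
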